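# Free a stuck plate-reader tray with the release pin

### The job

The plate reader's tray is locked shut. Take the release pin from its stand and push it down through the small access hole in the reader's top to trip the hidden latch, so that the tray springs part-way out; then draw the tray fully out to its stop and leave it there with its well plate still lying in it, and the pin back hanging upright in its stand. Leave the bottle, the dish and the tip box where they are.

Things in the scene. Friction and masses are not known exactly. Their poses are not given: they have to be found in the camera images.
- reader: Plate reader, a low grey box fixed to the bench, 170 (x) x 180 (y) x 90 (z) mm. Origin: centre of its underside; x points from its front to its back, z up; the front, with the dark grey tray panel, is at x = -85 mm. Key pad on the right of its top, access hole at the left rear. The small dark dots at the corners of its top are screws.
- hole (a point): Centre of the mouth of the access hole, level with the reader's top (90 mm above the bench), at x = +55, y = +40 mm in the reader's frame. The hole is vertical, round, 10 mm in diameter, 20 mm long (top plate and guide), its mouth countersunk by 3 mm. The latch pad, 18 mm wide, lies centred below it, 54 mm under the reader's top. A thin dark ring, 21 mm across, surrounds it.
- latch (a joint): Travel of the hidden latch pad in m: 0 = up (holding a shut tray), grows as it is pressed straight down, stop at 0.014. The tray is let go at about 0.008 to 0.009. Its spring pushes back with 3 N at the top and 6.5 N at the stop; it comes back up by itself when let go.
- tray (a joint): How far the tray is out, in m, along the reader's -x: 0 = shut and flush with the front, stop at 0.10 = fully out. When the latch is tripped a spring pushes it to about 0.05 in about half a second and it stays there; from there it slides freely (1 N friction plus 15 N per m/s) and stays where it is left.
- tray_edge (a point): Middle of the upper rear edge of the tray's upright front panel, 78 mm above the bench, moving with the tray; in the reader's frame x = -77 mm minus the tray's travel, y = 0. The panel (147 wide, 62 tall, 8 mm thick) lies on its -x side. Once sprung out there is a gap of about 42 mm between panel and reader, open from above, where closed fingers can hook the panel from behind.
- pin: Release pin: loose, 60 g or so, a steel rod 6 mm in diameter and 85 mm long with a chamfered tip, then a round steel guard 34 mm in diameter and 4 mm thick, then a round black handle 18 mm in diameter and 50 mm tall. Origin: the rod's tip; z points along the rod towards the handle (up when it hangs in its stand).
- pin_grip (a point): Point on the pin's axis to grip, in the handle, 115 mm above the rod's tip and 24 mm below the handle's end.
- pin_stand: Stand of the pin, fixed to the bench: a square grey base 70 x 70 x 8 mm with an upright aluminium tube of 40 mm outer and 16 mm inner diameter whose rim is 95 mm above the bench. Origin: centre of the underside; z up. The pin hangs in it with its guard resting on the rim and its tip 10 mm above the bench.
- bottle_tall: Closed reagent bottle with a blue cap, 56 mm in diameter, 105 mm tall, standing loose on the bench. Origin: centre of its underside. Bystander.
- dish: Petri dish, 59 mm in diameter, 15 mm tall, loose on the bench. Origin: centre of its underside. Bystander.
- tip_rack: Pipette tip box with a blue deck, 130 x 98 x 87 mm, loose on the bench. Origin: centre of its underside. Bystander.
- plate: White well plate, 128 x 86 x 15 mm, lying loose in the tray close behind its panel, long side across the tray, its top 41 mm above the bench. Origin: centre of its underside; its z up. It rides out with the tray and stays in it.
Mind the look-alikes: they are no part of the job. Of the things that look like the pin, the smaller one is meant.

How it is judged:
By the outcome, as a careful person would: the job done as asked, in the order asked, and still so for the second after the job is handed in, with the robot touching nothing.
It also fails if it takes over 61 s, if anything falls off the work surface, if the arm or the gripper's body presses on something with over 40 N, if the wrist force passes 120 N, or if a joint passes its speed limit or range.

### The arm

A 6-joint arm with a two-finger parallel gripper is mounted at the origin on a cart in front of the work surface, level with it; the furniture and walls round the work are solid. World frame = base frame: x ahead of the robot, y to its left, z up, the work surface at z = 0. Lengths are in m, angles in rad, forces in N, time in s.
With the tool pointing down it reaches from about 0.4 to 0.825 m from the base axis. Payload 7 kg.
Tool frame: the origin (TCP) lies at the very end of the fingers, on their centre line; the grasp point (between the pads) lies 19 mm behind it; z points along the fingers, y is the line along which they close (so a half turn about z gives the same grasp; the last joint's range is limited). The gripper opens to 88 mm and grips with 3 to 60 N. Pads are 19 mm wide; open, the fingers measure 130 mm over their backs; the gripper's body (78 mm by 193 mm) begins 47 mm behind the grasp point.
Start: joints at [-0.929, 0.359, 0.012, 0, -1.224, -0.288], TCP at [0.234, -0.633, 0.227] pointing down, gripper open.
Joint ranges: [-3.07, 3.07], [-1.43, 2.12], [-1.02, 1.25], [-3.03, 1.67], [-3.05, -0], [-3.03, 3.03]. Speed limits (rad/s): [2.39, 2.39, 3.01, 3.14, 3.14, 3.14].

### API

Orientations are given as a unit quaternion [w, x, y, z].
In Python, from bench import r gives the robot as it stands.
- The arm moves only by the tool servo_tool, never from a script. Its argument "commands" is a list of rows, each an object with "dr": the turn, a rotation vector about the world's x, y, z in degrees, a list of three; "dp": the shift along the world's x, y, z in m, a list of three; "fingers": the finger opening in m, from 0 to 0.0876. A call has 1 to 5 rows; each row is the pose to reach, as a shift and turn from the pose commanded when the call began; what a row does not reach only later rows make up. A row lasts 1/8 s, in which the tool goes at most 62.5 mm and 10.7 degrees, less where a joint would pass 70% of its speed; a pose out of reach is approached as far as the arm can. A call with a gripper value outside its range is refused whole. The fingers move at their own pace and stop on an object; the grip force is fixed at half the most. Time passes only in rows, so rows that repeat a pose let the fingers close. It gives the time, the measured TCP pose, the force, the opening and the grip force at its end, in the units of the state.
- r.state(): the state, without advancing time (a new reading comes with each control period).
- r.snapshot(name): name is "scene" or "side" or "wrist"; returns a dict with "img" (420x560x3 uint8, red, green, blue), "depth" (420x560 float32, m along the optical axis (not along the pixel's ray), 0 where there is no reading), "intrinsics" (3x3 intrinsics, pixels), "R" (3x3) and "t" (3): a world point X has camera coordinates R X + t. Camera axes: x right, y down, z forward; pixel columns grow to the right and rows downward; lengths in m; the calibration is good to about 2 mm. A picture is of the moment at which its call begins.
- r.sign_off(): hands the job in; it is judged then, once.
The state is a dict: "time_s": time; "q": joint angles; "joint_vel": joint speeds; "effort": joint torques, N m; "tcp_pos": TCP position; "ee_rot": TCP orientation; "wrist_force": force on the tool from outside, world axes, zero at the start; "ft_torque": the same for the moment, N m; "opening": finger opening in m; "grasp_force": force on a finger pad.
Only numpy, scipy, OpenCV 4.12 (cv2) and the standard library are available. Lean on these libraries where they do the work, as an engineer would, in place of code of your own. Each camera call takes 0.05 s, during which the arm holds its last target. There are 200 camera calls.

## Working session

There is one attempt and no reset: what is moved stays moved. The work goes in short steps, Python scripts to look and compute and a tool call to move; the robot and the scene stay as the last step left them, time stands still between calls to the robot, and variables do not carry over. Pictures are saved under pics/ and viewed, at most 10 in all, crops included, and the job is handed in when it is done.

Besides the shell and the picture viewer there is one more tool, called after "Request:" as a command line: name --argument value ..., lists and objects as JSON in quotes. servo_tool: Moves the arm, as the interface text tells. Its arguments: {"type":"object","properties":{"commands":{"type":"array","items":{"type":"object","properties":{"dr":{"type":"array","items":{"type":"number"}},"dp":{"type":"array","items":{"type":"number"}},"fingers":{"type":"number"}}}}},"required":["commands"]}

```bash
mkdir -p pics
cat > h.py <<'E'
import numpy as np, cv2, pickle
from bench import r
def snap(n,name):
    s=r.snapshot(n); cv2.imwrite(f'pics/{name}.png',s['img'][:,:,::-1]); pickle.dump(s,open(f'pics/{name}.pkl','wb')); return s
def load(name): return pickle.load(open(f'pics/{name}.pkl','rb'))
def cloud(s):
    K,R,t,d=map(np.asarray,(s['intrinsics'],s['R'],s['t'],s['depth'])); v,u=np.indices(d.shape)
    c=np.stack([(u-K[0,2])/K[0,0]*d,(v-K[1,2])/K[1,1]*d,d],-1)
    X=(c-t)@R; X[d==0]=np.nan; return X
def atz(s,u,v,z):
    K,R,t=map(np.asarray,(s['intrinsics'],s['R'],s['t'])); o=-R.T@t; d=R.T@np.linalg.inv(K)@[u,v,1]
    return o+d*(z-o[2])/d[2]
E
python3 - <<'E'
from h import *
a=snap('scene','scene0');b=snap('side','side0')
for s in(a,b): print(-s['R'].T@s['t'], s['R'][2])
print(r.state())
E
```

```text
[-0.14146041  0.84938014  1.03251999] [ 0.49923693 -0.58593961 -0.63830813]
[0.37764239 1.16066458 0.59252763] [ 0.1483789  -0.9037572  -0.40150546]
{'time_s': 0.1, 'q': array([-9.28914953e-01,  3.59328983e-01,  1.11645988e-02, -2.82835323e-04,
       -1.22408102e+00, -2.88087673e-01]), 'joint_vel': array([-0.0009054 , -0.00203529,  0.00245792,  0.00131822, -0.00064401,
       -0.00036141]), 'effort': array([-1.26188821e-03, -5.84164310e+01,  2.93749791e+01,  7.01554924e+00,
        1.01432964e-02, -5.50372965e-05]), 'tcp_pos': array([ 0.23367673, -0.6328136 ,  0.22571827]), 'ee_rot': array([-2.06038461e-04, -1.75928254e-01,  9.84402716e-01,  7.07235303e-04]), 'wrist_force': array([ 0.08417364,  0.54093426, -0.19973697]), 'ft_torque': array([ 0.01233   ,  0.034593  , -0.05080457]), 'grasp_force': 0.0, 'opening': 0.08774140353609149}
```

View pics/scene0.png

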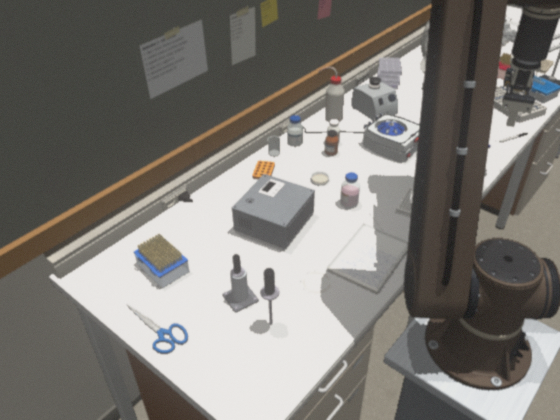

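View pics/side0.png

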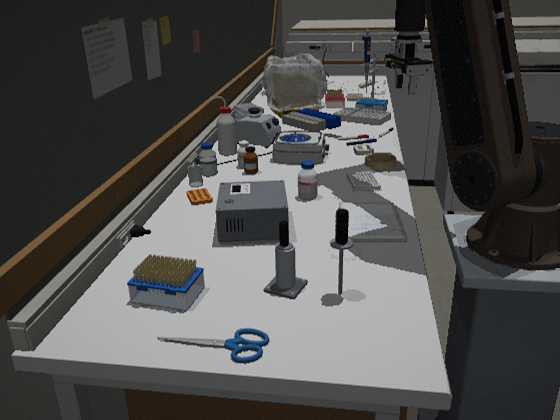

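The scene view shows the reader (275,205) with its hole at about (250,200) and keypad at (272,186). The real pin is in its stand at (237,265), and the bigger look-alike is at (270,285). The reader's front faces the robot. Next I'll measure the poses from depth.

Run:
```python
from h import *
for n,c,pin in(('scene0',(275,200),(237,262)),('side0',(252,195),(285,235))):
    s=load(n);X=cloud(s)
    m=(abs(X[...,2]-.09)<.006); v,u=np.indices(m.shape); m&=(abs(u-c[0])<60)&(abs(v-c[1])<50)
    k,l,st,ce=cv2.connectedComponentsWithStats(m.astype(np.uint8)); i=1+np.argmax(st[1:,4])
    P=X[l==i]; print(n,st[i],'reader rect',cv2.minAreaRect(P[:,:2].astype(np.float32)),P[:,2].mean())
    for lo,hi in((.105,.16),(.02,.09)):
        m=(abs(u-pin[0])<22)&(abs(v-pin[1])<55)&(X[...,2]>lo)&(X[...,2]<hi)
        k,l,st,ce=cv2.connectedComponentsWithStats(m.astype(np.uint8))
        for j in range(1,k):
            if st[j,4]>25: print(lo,ce[j],st[j,4],X[l==j].min(0),X[l==j].max(0),np.median(X[l==j],0))
s=load('scene0');print(atz(s,250,200,.09));s=load('side0');print(atz(s,229,203,.09))
g=lambda n,a,b,c,d:cv2.resize(cv2.imread(f'pics/{n}.png')[b:d,a:c],(400,400),interpolation=2)
cv2.imwrite('pics/crop1.png',np.hstack([g('scene0',210,160,330,280),g('side0',200,165,320,285)]))
```

```text
scene0 [ 231  174   84   55 2448] reader rect ((0.6377774477005005, -0.025178126990795135), (0.1737804263830185, 0.1883440762758255), 10.662846565246582) 0.08829811393808197
0.105 [236.08461538 262.7       ] 130 [0.506207   0.240028   0.10544178] [0.52730343 0.25787332 0.15067768] [0.51340514 0.25188883 0.13320426]
0.02 [245.8098472  219.73174873] 589 [0.6155532  0.03160567 0.02014235] [0.70774883 0.08190091 0.08999124] [0.65934253 0.06852308 0.06198078]
0.02 [238.88819876 287.70186335] 322 [0.49498449 0.23195626 0.02016708] [0.53216934 0.26870231 0.08974495] [0.50389993 0.26011562 0.05496312]
side0 [ 216  180   72   34 2112] reader rect ((0.6355671882629395, -0.029279813170433044), (0.17122948169708252, 0.19242894649505615), 11.735894203186035) 0.09168957965367151
0.105 [283.37777778 232.07555556] 225 [0.50664006 0.23559173 0.10516584] [0.52529045 0.25687217 0.15266572] [0.515157   0.25042191 0.1305067 ]
0.02 [302.14285714 186.83035714] 112 [ 0.51750568 -0.23414125  0.02010055] [ 0.54309352 -0.20718459  0.05930216] [ 0.52973456 -0.2174224   0.03865941]
0.02 [273.6183953  219.92367906] 511 [0.53688722 0.03810362 0.02005476] [0.59229837 0.0563401  0.08992541] [0.56978352 0.04791723 0.06249685]
0.02 [284.92060811 267.66216216] 592 [0.49459839 0.24133447 0.02003645] [0.53451692 0.26763213 0.089977  ] [0.51167748 0.25975894 0.05663779]
[0.68403379 0.02174023 0.09      ]
[0.67940219 0.02892625 0.09      ]
```

View pics/crop1.png

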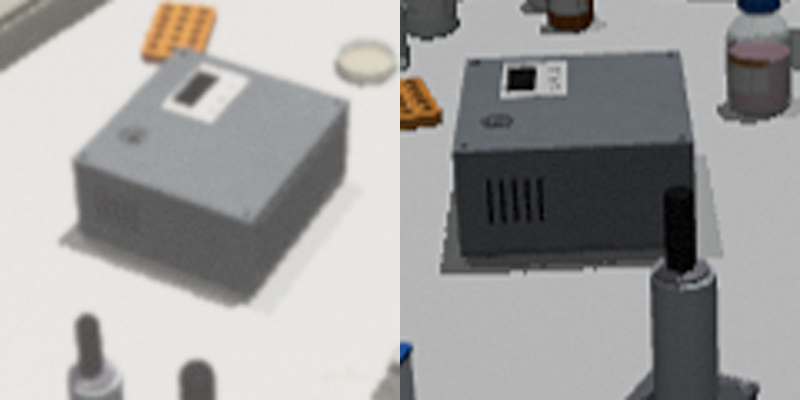

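Request:
servo_tool --commands '[{"dp": [0.025, 0.055, 0.02], "dr": [0, 0, -3], "fingers": 0.06}, {"dp": [0.05, 0.11, 0.03], "dr": [0, 0, -6]}, {"dp": [0.07, 0.167, 0.03], "dr": [0, 0, -9]}, {"dp": [0.09, 0.225, 0.03], "dr": [0, 0, -9]}, {"dp": [0.11, 0.283, 0.03], "dr": [0, 0, -9]}]'

```text
schema error: expected keys dr, dp, fingers
```

Run:
```python
from h import *
for n,pin in(('scene0',(269,278)),('side0',(342,225))):
    s=load(n);X=cloud(s);v,u=np.indices(X.shape[:2])
    m=(abs(u-pin[0])<7)&(abs(v-pin[1])<20)&(X[...,2]>.11)
    print(X[m].min(0),X[m].max(0),np.median(X[m],0))
print(r.state()['tcp_pos'])
```

```text
[0.3860895  0.23770654 0.11138434] [0.42569186 0.27960776 0.18525552] [0.3994267  0.26541608 0.14987897]
[0.38944134 0.24140384 0.11727341] [0.41387334 0.27096393 0.18658901] [0.40221712 0.26440835 0.15642139]
[ 0.23367673 -0.6328136   0.22571827]
```

Request:
servo_tool --commands '[{"dp": [0.025, 0.055, 0.02], "dr": [0, 0, -3], "fingers": 0.06}, {"dp": [0.05, 0.11, 0.03], "dr": [0, 0, -6], "fingers": 0.06}, {"dp": [0.07, 0.167, 0.03], "dr": [0, 0, -9], "fingers": 0.06}, {"dp": [0.09, 0.225, 0.03], "dr": [0, 0, -9], "fingers": 0.06}, {"dp": [0.11, 0.283, 0.03], "dr": [0, 0, -9], "fingers": 0.06}]'

```text
time_s: 0.72
tcp_pos: [0.344, -0.3483, 0.2564]
ee_rot: [0.0, -0.098, 0.995, 0.0]
wrist_force: [1.2, -0.7, 0.6]
opening: 0.0602
grasp_force: 0.0
```

Request:
servo_tool --commands '[{"dp": [0.02, 0.058, 0], "dr": [0, 0, 0], "fingers": 0.06}, {"dp": [0.04, 0.116, 0], "dr": [0, 0, 0], "fingers": 0.06}, {"dp": [0.06, 0.174, 0], "dr": [0, 0, 0], "fingers": 0.06}, {"dp": [0.08, 0.232, 0], "dr": [0, 0, 0], "fingers": 0.06}, {"dp": [0.1, 0.29, 0], "dr": [0, 0, 0], "fingers": 0.06}]'

```text
time_s: 1.35
tcp_pos: [0.4439, -0.0581, 0.2567]
ee_rot: [0.0, -0.098, 0.995, 0.0]
wrist_force: [1.2, -0.4, 0.2]
opening: 0.0598
grasp_force: 0.0
```

Request:
servo_tool --commands '[{"dp": [0.014, 0.06, 0], "dr": [0, 0, 0], "fingers": 0.06}, {"dp": [0.028, 0.12, 0], "dr": [0, 0, 0], "fingers": 0.06}, {"dp": [0.042, 0.18, 0], "dr": [0, 0, 0], "fingers": 0.06}, {"dp": [0.055, 0.24, 0], "dr": [0, 0, 0], "fingers": 0.06}, {"dp": [0.072, 0.3, 0], "dr": [0, 0, 0], "fingers": 0.06}]'

```text
time_s: 1.98
tcp_pos: [0.5157, 0.2419, 0.2566]
ee_rot: [0.0, -0.098, 0.995, 0.0]
wrist_force: [0.6, -0.4, 0.8]
opening: 0.06
grasp_force: 0.0
```

Run:
```python
from h import *
s=snap('wrist','w1');st=r.state();print(st['tcp_pos'],st['q'])
print(-s['R'].T@s['t'],s['R'])
K,R,t=s['intrinsics'],s['R'],s['t']
for p in([.5155,.2475,.149],[.5155,.2475,.099],[.683,.0225,.09]):
    c=K@(R@p+t);print(c[:2]/c[2],c[2])
```

```text
[0.51789452 0.24757287 0.25535725] [ 7.86728687e-01  1.75137712e-01 -1.72257563e-01  1.86499484e-04
 -1.22268849e+00 -2.15852182e+00]
[0.44220359 0.22691309 0.4141184 ] [[-1.96366416e-01  9.80530546e-01 -2.80427714e-04]
 [ 9.41905870e-01  1.88710692e-01  2.77851772e-01]
 [ 2.72495069e-01  5.42966202e-02 -9.60623919e-01]]
[287.46730169 207.58609474] 0.2757697880620844
[286.53530456 194.85929854] 0.32380098402751784
[ 78.45404828 288.73101035] 0.3658727838300132
```

View pics/w1.png

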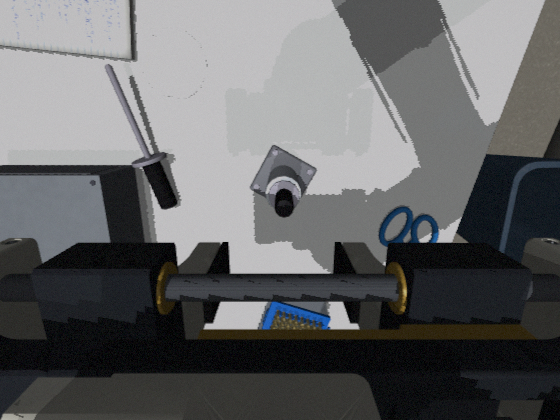

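The wrist view shows the pin in its stand at (285,200), close to where I predicted. The look-alike appears at (110,65) to (165,205), so I'll check where it actually is.

Run:
```python
from h import *
s=load('w1');X=cloud(s)
for u,v in((110,70),(130,120),(143,160),(152,160),(160,185),(168,203),(93,183)): print(u,v,X[v,u])
# pin handle top and guard ring
v,u=np.indices(X.shape[:2])
m=(abs(u-285)<25)&(abs(v-200)<25)
for lo,hi in((.14,.155),(.105,.14),(.093,.103)):
    P=X[m&(X[...,2]>lo)&(X[...,2]<hi)]; print(lo,len(P),np.median(P,0),P.min(0),P.max(0))
b=cv2.resize(s['img'][150:230,240:330,::-1],None,fx=6,fy=6,interpolation=2); cv2.imwrite('pics/c2.png',b)
snap('side','side1'); cv2.imwrite('pics/c3.png',cv2.imread('pics/side1.png')[150:380,180:460])
```

```text
110 70 [0.42488558 0.02407466 0.04181657]
130 120 [0.47620178 0.04652341 0.035153  ]
143 160 [0.52211778 0.06451393 0.03303719]
152 160 [0.51827681 0.07880776 0.04090167]
160 185 [0.55186595 0.08624694 0.02712981]
168 203 [0.57546729 0.09778523 0.02387426]
93 183 [0.54597847 0.03718495 0.09095206]
0.14 313 [0.51549805 0.24428728 0.14820364] [0.50743176 0.23567738 0.14024403] [0.52529384 0.25312887 0.14992221]
0.105 128 [0.50942914 0.24295915 0.12479971] [0.50779818 0.23557766 0.10559132] [0.51774981 0.25312966 0.13925633]
0.093 623 [0.5088609  0.24059821 0.09785852] [0.49603082 0.224713   0.0930104 ] [0.5332464  0.2635247  0.10296281]
```

View pics/c3.png

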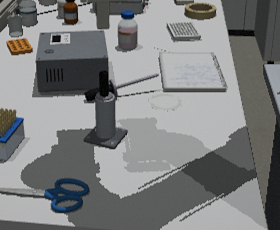

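View pics/c2.png

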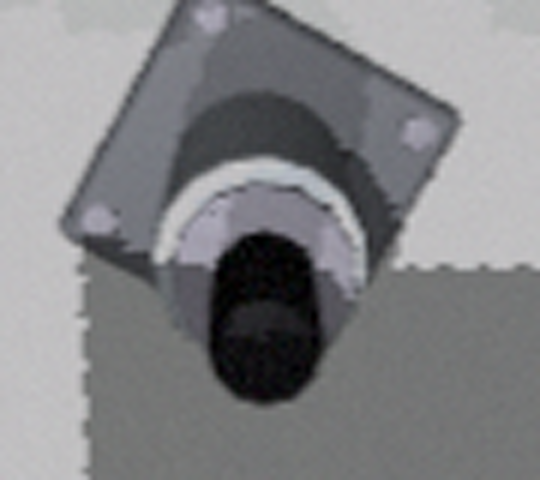

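The look-alike was standing unsupported on its tip and has fallen. It now lies at the reader's left side, outside the tray's path (y_r about 0.09–0.11). The pin itself is at about (0.5155, 0.245), so I'll descend to it.

Request:
servo_tool --commands '[{"dp": [0, 0.005, -0.03], "dr": [0, 0, 0], "fingers": 0.06}, {"dp": [0, 0.005, -0.07], "dr": [0, 0, 0], "fingers": 0.06}, {"dp": [0, 0.005, -0.11], "dr": [0, 0, 0], "fingers": 0.06}, {"dp": [0, 0.005, -0.14], "dr": [0, 0, 0], "fingers": 0.06}, {"dp": [0, 0.005, -0.149], "dr": [0, 0, 0], "fingers": 0.06}]'

```text
time_s: 2.7
tcp_pos: [0.5147, 0.2437, 0.1055]
ee_rot: [-0.002, -0.098, 0.995, -0.001]
wrist_force: [0.4, -0.2, 0.2]
opening: 0.0601
grasp_force: 0.0
```

Request:
servo_tool --commands '[{"dp": [0, 0, 0], "dr": [0, 0, 0], "fingers": 0.03}, {"dp": [0, 0, 0], "dr": [0, 0, 0], "fingers": 0.015}, {"dp": [0, 0, 0], "dr": [0, 0, 0], "fingers": 0.0}, {"dp": [0, 0, 0], "dr": [0, 0, 0], "fingers": 0.0}, {"dp": [0, 0, 0], "dr": [0, 0, 0], "fingers": 0.0}]'

```text
time_s: 3.32
tcp_pos: [0.516, 0.2449, 0.108]
ee_rot: [0.0, -0.098, 0.995, 0.0]
wrist_force: [-1.0, 0.5, 2.3]
opening: 0.0179
grasp_force: 30.0
```

Request:
servo_tool --commands '[{"dp": [0, 0, 0.02], "dr": [0, 0, 0], "fingers": 0.0}, {"dp": [0, 0, 0.05], "dr": [0, 0, 0], "fingers": 0.0}, {"dp": [0, 0, 0.08], "dr": [0, 0, 0], "fingers": 0.0}, {"dp": [0, 0, 0.105], "dr": [0, 0, 0], "fingers": 0.0}, {"dp": [0.02, -0.02, 0.115], "dr": [0, 0, 0], "fingers": 0.0}]'

```text
time_s: 3.95
tcp_pos: [0.536, 0.2258, 0.2246]
ee_rot: [0.001, -0.099, 0.995, 0.001]
wrist_force: [-1.4, 0.5, -0.8]
opening: 0.0173
grasp_force: 30.0
```

Request:
servo_tool --commands '[{"dp": [0.035, -0.047, 0], "dr": [0, 0, 0], "fingers": 0.0}, {"dp": [0.07, -0.094, 0], "dr": [0, 0, 0], "fingers": 0.0}, {"dp": [0.105, -0.14, 0], "dr": [0, 0, 0], "fingers": 0.0}, {"dp": [0.135, -0.18, 0], "dr": [0, 0, 0], "fingers": 0.0}, {"dp": [0.147, -0.2, 0], "dr": [0, 0, 0], "fingers": 0.0}]'

```text
time_s: 4.58
tcp_pos: [0.6837, 0.0225, 0.2216]
ee_rot: [-0.001, -0.097, 0.995, -0.0]
wrist_force: [-0.3, 1.2, -1.3]
opening: 0.0173
grasp_force: 30.0
```

Request:
servo_tool --commands '[{"dp": [0, -0.0027, 0], "dr": [0, 0, 0], "fingers": 0.0}, {"dp": [0, -0.0027, 0], "dr": [0, 0, 0], "fingers": 0.0}]'

```text
time_s: 4.82
tcp_pos: [0.6823, 0.0226, 0.2225]
ee_rot: [-0.0, -0.098, 0.995, 0.0]
wrist_force: [-0.3, 0.3, -0.6]
opening: 0.0173
grasp_force: 30.0
```

Run:
```python
from h import *
st=r.state();print(st['tcp_pos'],st['time_s'])
I=[]
for n in('scene','side'):
    s=snap(n,n+'2');K,R,t=s['intrinsics'],s['R'],s['t']
    c=K@(R@[.683,.0225,.10]+t);c=(c[:2]/c[2]).astype(int);print(n,c)
    I.append(cv2.resize(s['img'][c[1]-30:c[1]+30,c[0]-20:c[0]+20,::-1],(400,600),interpolation=2))
cv2.imwrite('pics/c4.png',np.hstack(I))
```

```text
[0.68229592 0.02260751 0.22248667] 4.825
scene [249 197]
side [227 198]
```

View pics/c4.png

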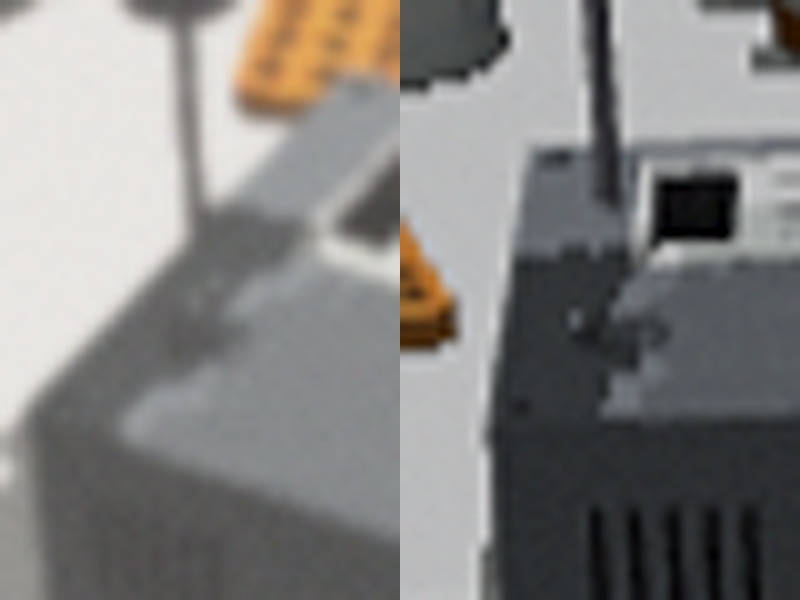

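Run:
```python
from h import *
from scipy.optimize import least_squares
D=[]
for n,c,tip in(('scene',(250,200.5),(249,190.5)),('side',(229.5,201.3),(227.8,188))):
    s=load(n+'0');g=cv2.cvtColor(s['img'],cv2.COLOR_RGB2GRAY).astype(float)
    u0,v0=int(c[0]),int(c[1]);w=g[v0-6:v0+7,u0-8:u0+9];bg=np.median(w);d=np.clip(bg-w-4,0,None)
    v,u=np.indices(w.shape);cu,cv_=(d*u).sum()/d.sum()+u0-8,(d*v).sum()/d.sum()+v0-6
    print(n,'hole px',cu,cv_,atz(s,cu,cv_,.09)); print((bg-w).astype(int))
    s2=load(n+'2');K,R,t=s2['intrinsics'],s2['R'],s2['t']
    p=K@(R@[.6823,.0226,.1245]+t);print('tip pred',p[:2]/p[2])
    g2=cv2.cvtColor(s2['img'],cv2.COLOR_RGB2GRAY).astype(int)
    q=np.round(p[:2]/p[2]).astype(int);print(g2[q[1]-16:q[1]+6,q[0]-6:q[0]+7])
    # hole pose via both
    D.append((s,cu,cv_))
```

```text
scene hole px 249.45328719723182 200.33333333333334 [0.68421836 0.02380373 0.09      ]
[[-69 -58 -31 -10  -2   0   1  -2  -1  -1   0   0   1  -2  -2   0  -2]
 [-59 -32 -11  -3   0  -3   0   0   0   2  -3  -1   1  -2  -2  -2   0]
 [-37 -12  -3   0  -1   0   0  -1   3   2   0   0  -1  -1  -2  -2   1]
 [-16  -1   1   0   2   1   2   6   8   7   3   1  -2   0  -1   1  -1]
 [ -2   0   1   3   9  13  18  13  17  18  14  10   4  -1  -2  -1   2]
 [ -1  -1   1  10  19  24  26  21  25  29  24  19  10   2  -3   1   1]
 [ -1  -1   1  15  24  24  25  34  35  32  26  21   7   0  -3  -3  -1]
 [  1  -2   3   9  21  20  34  46  49  36  21  13   5   0  -3   1  -1]
 [  0   0   0   4  11  16  26  38  36  32  18   8   2  -3  -3   1  -1]
 [ -1  -2  -2  -3   3   5  11  14  15  15   5   0   1  -2  -2   0   0]
 [ -2  -2   0   2   2   2   1   3   1   2  -1   1   0  -2  -3  -1  -1]
 [  0   0   1   0  -3  -3  -3  -1  -1  -1  -2  -1  -1  -2  -2   0  -1]
 [ -4  -4  -4   0  -2   0  -2  -1  -1  -3  -1  -4  -1  -2  -3  -2  -6]]
tip pred [249.62275037 190.7012025 ]
[[229 223 185 139 163 214 226 224 189 162 152 151 15
[... 2495 characters left out ...]
56  83  47  58 150 139 134 132 134 133]
 [ 69  58  97 103  69  49  44 100  99 125 127 125 127]
 [ 77  76 102 106  79  50  39 103  93 170 153 152 150]
 [105 105 105 106  78  50  42 102  90 194 122 104 108]
 [105 103 103 106  77  52  41 102 111 195  85  14  13]
 [104 101 104 106  72  48  40  87 120 196  77  14  17]
 [104 103 105 105  93  76  55  89 130 198  69  11  20]
 [103 103 103 107 106  98  88  99 156 199  68   5  15]
 [103 105 105 105 105 106 105 101 158 176  56   7  11]
 [106 107 108 106 108 107 106 103 154 154  44   5   3]
 [110  85  81  80 109  83  82  77 132 125  57 144 151]
 [ 86  53  50  51  84  56  47  46 107 106 152 191 193]
 [ 52  51  51  51  50  50  50  47  83 106 152 146 146]]
```

Run:
```python
from h import *
from scipy.optimize import least_squares
T=[('scene',(249.4,200.4),(-1.1,0)),('side',(228.5,201.0),(-.35,-.4))]
def pr(s,p):
    c=s['K']@(s['R']@p+s['t']);return c[:2]/c[2]
S=[dict(load(n+'2'),K=load(n+'2')['intrinsics']) for n,_,_ in T]
for w in(0,.5,1):
    f=lambda x:np.concatenate([(pr(s,[*x,.09])+o-h)*[1,w] for s,(n,h,o) in zip(S,T)])
    q=least_squares(f,[.683,.0225]);print(w,q.x,q.fun)
```

```text
0 [0.68126691 0.02267952] [0. 0. 0. 0.]
0.5 [0.68159866 0.02193746] [ 0.0918769  -0.01039959 -0.06214576  0.20919101]
1 [0.68175308 0.02145505] [ 0.16766288 -0.12677989 -0.0778351   0.33722951]
```

Request:
servo_tool --commands '[{"dp": [-0.0006, -0.0006, -0.012], "dr": [0, 0, 0], "fingers": 0.0}, {"dp": [-0.0006, -0.0006, -0.024], "dr": [0, 0, 0], "fingers": 0.0}, {"dp": [-0.0006, -0.0006, -0.032], "dr": [0, 0, 0], "fingers": 0.0}, {"dp": [-0.0006, -0.0006, -0.038], "dr": [0, 0, 0], "fingers": 0.0}, {"dp": [-0.0006, -0.0006, -0.042], "dr": [0, 0, 0], "fingers": 0.0}]'

```text
time_s: 5.55
tcp_pos: [0.6822, 0.0215, 0.18]
ee_rot: [-0.0, -0.098, 0.995, -0.0]
wrist_force: [0.5, 0.8, -0.5]
opening: 0.0174
grasp_force: 30.0
```

Request:
servo_tool --commands '[{"dp": [0, 0, -0.006], "dr": [0, 0, 0], "fingers": 0.0}, {"dp": [0, 0, -0.012], "dr": [0, 0, 0], "fingers": 0.0}, {"dp": [0, 0, -0.02], "dr": [0, 0, 0], "fingers": 0.0}, {"dp": [0, 0, -0.028], "dr": [0, 0, 0], "fingers": 0.0}, {"dp": [0, 0, -0.036], "dr": [0, 0, 0], "fingers": 0.0}]'

```text
time_s: 6.18
tcp_pos: [0.6822, 0.0215, 0.1439]
ee_rot: [-0.0, -0.098, 0.995, -0.0]
wrist_force: [0.1, -1.0, 0.7]
opening: 0.0174
grasp_force: 30.0
```

Clean in the bore. Pressing the latch next.

Request:
servo_tool --commands '[{"dp": [0, 0, -0.008], "dr": [0, 0, 0], "fingers": 0.0}, {"dp": [0, 0, -0.013], "dr": [0, 0, 0], "fingers": 0.0}, {"dp": [0, 0, -0.017], "dr": [0, 0, 0], "fingers": 0.0}, {"dp": [0, 0, -0.02], "dr": [0, 0, 0], "fingers": 0.0}, {"dp": [0, 0, -0.021], "dr": [0, 0, 0], "fingers": 0.0}]'

```text
time_s: 6.8
tcp_pos: [0.6825, 0.0215, 0.1242]
ee_rot: [0.0, -0.098, 0.995, -0.0]
wrist_force: [-0.9, 0.5, 4.0]
opening: 0.0176
grasp_force: 30.0
```

Request:
servo_tool --commands '[{"dp": [0, 0, 0], "dr": [0, 0, 0], "fingers": 0.0}, {"dp": [0, 0, 0], "dr": [0, 0, 0], "fingers": 0.0}, {"dp": [0, 0, 0], "dr": [0, 0, 0], "fingers": 0.0}, {"dp": [0, 0, 0], "dr": [0, 0, 0], "fingers": 0.0}, {"dp": [0, 0, 0], "dr": [0, 0, 0], "fingers": 0.0}]'

```text
time_s: 7.42
tcp_pos: [0.6824, 0.0215, 0.1236]
ee_rot: [0.0, -0.098, 0.995, 0.0]
wrist_force: [-0.6, -0.6, 4.4]
opening: 0.0173
grasp_force: 30.0
```

Run:
```python
from h import *
for n in('scene','side'):
    s=snap(n,n+'3');X=cloud(s);c,si=np.cos(np.radians(11.2)),np.sin(np.radians(11.2))
    d=X[...,:2]-[.637,-.027];xr=d[...,0]*c+d[...,1]*si;yr=-d[...,0]*si+d[...,1]*c
    m=(X[...,2]>.06)&(X[...,2]<.083)&(xr<-.1)&(xr>-.2)&(abs(yr)<.08)
    print(n,m.sum(),np.nanmin(xr[m]) if m.any() else None,np.nanmax(xr[m]) if m.any() else None)
```

```text
scene 194 -0.13644856657258156 -0.12504229425537772
side 128 -0.1370056174409309 -0.12891187805611148
```

The tray has sprung out about 50 mm. I'll withdraw the pin and return it to the stand.

Request:
servo_tool --commands '[{"dp": [0, 0, 0.01], "dr": [0, 0, 0], "fingers": 0.0}, {"dp": [0, 0, 0.03], "dr": [0, 0, 0], "fingers": 0.0}, {"dp": [0, 0, 0.055], "dr": [0, 0, 0], "fingers": 0.0}, {"dp": [0, 0, 0.08], "dr": [0, 0, 0], "fingers": 0.0}, {"dp": [0, 0, 0.1], "dr": [0, 0, 0], "fingers": 0.0}]'

```text
time_s: 8.15
tcp_pos: [0.682, 0.0216, 0.2244]
ee_rot: [-0.0, -0.098, 0.995, 0.0]
wrist_force: [0.5, -1.1, -1.1]
opening: 0.0172
grasp_force: 30.0
```

Request:
servo_tool --commands '[{"dp": [-0.03, 0.04, 0], "dr": [0, 0, 0], "fingers": 0.0}, {"dp": [-0.065, 0.087, 0], "dr": [0, 0, 0], "fingers": 0.0}, {"dp": [-0.1, 0.134, 0], "dr": [0, 0, 0], "fingers": 0.0}, {"dp": [-0.13, 0.176, 0], "dr": [0, 0, 0], "fingers": 0.0}, {"dp": [-0.155, 0.209, 0], "dr": [0, 0, 0], "fingers": 0.0}]'

```text
time_s: 8.78
tcp_pos: [0.5255, 0.2319, 0.2236]
ee_rot: [-0.0, -0.099, 0.995, 0.0]
wrist_force: [0.5, -0.1, -0.8]
opening: 0.0173
grasp_force: 30.0
```

Request:
servo_tool --commands '[{"dp": [-0.0113, 0.0144, 0], "dr": [0, 0, 0], "fingers": 0.0}, {"dp": [-0.0113, 0.0144, 0], "dr": [0, 0, 0], "fingers": 0.0}, {"dp": [-0.0113, 0.0144, 0], "dr": [0, 0, 0], "fingers": 0.0}]'

```text
time_s: 9.15
tcp_pos: [0.5162, 0.2443, 0.2234]
ee_rot: [-0.0, -0.098, 0.995, -0.0]
wrist_force: [0.1, 0.4, -1.4]
opening: 0.0173
grasp_force: 30.0
```

Run:
```python
from h import *
st=r.state();p=st['tcp_pos'];print(p)
I=[]
for n in('scene','side'):
    s=snap(n,n+'4');K,R,t=s['intrinsics'],s['R'],s['t']
    c=K@(R@[p[0],p[1],.12]+t);c=np.round(c[:2]/c[2]).astype(int);print(n,c)
    I.append(cv2.resize(s['img'][c[1]-30:c[1]+30,c[0]-20:c[0]+20,::-1],(400,600),interpolation=2))
cv2.imwrite('pics/c5.png',np.hstack(I))
```

```text
[0.51623177 0.24434096 0.2234358 ]
scene [238 264]
side [283 236]
```

View pics/c5.png

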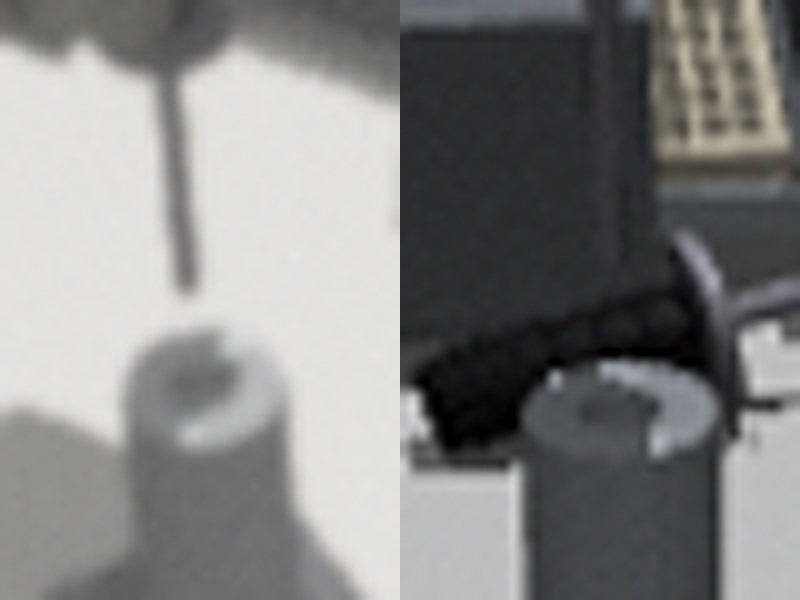

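Run:
```python
from h import *
from scipy.optimize import least_squares
x0=np.array([.5162,.2443]);S=[load('scene4'),load('side4')]
def pr(s,p): c=s['intrinsics']@(s['R']@p+s['t']);return c[:2]/c[2]
C=np.array([(238,264),(283,236)])-[20,30]-.5
tip=C+[(18.7,29.5),(21.2,27.5)]; rim=C+[(20.7,38.8),(22.0,41.3)]
for s,a,b in zip(S,tip,rim): print('tip obs-pred',a-pr(s,[*x0,.1254]),'rim obs-pred@x0',b-pr(s,[*x0,.095]))
for w in(0,.5,1):
    f=lambda x:np.concatenate([(pr(s,[*x,.095])-b+(a-pr(s,[*x0,.1254])))*[1,w] for s,a,b in zip(S,tip,rim)])
    print(least_squares(f,x0).x-x0)
```

```text
tip obs-pred [-1.57129918  0.42343701] rim obs-pred@x0 [-0.39430693  0.82974905]
tip obs-pred [ 0.3537863 -0.1637348] rim obs-pred@x0 [ 0.85712282 -0.0372244 ]
[-0.0005124  -0.00356157]
[-0.00123856 -0.00179509]
[-0.00170473 -0.00064133]
```

Request:
servo_tool --commands '[{"dp": [-0.001, -0.0015, -0.015], "dr": [0, 0, 0], "fingers": 0.0}, {"dp": [-0.001, -0.0015, -0.03], "dr": [0, 0, 0], "fingers": 0.0}, {"dp": [-0.001, -0.0015, -0.042], "dr": [0, 0, 0], "fingers": 0.0}, {"dp": [-0.001, -0.0015, -0.055], "dr": [0, 0, 0], "fingers": 0.0}, {"dp": [-0.001, -0.0015, -0.075], "dr": [0, 0, 0], "fingers": 0.0}]'

```text
time_s: 9.88
tcp_pos: [0.5152, 0.2437, 0.148]
ee_rot: [0.0, -0.098, 0.995, 0.0]
wrist_force: [0.9, 0.2, -1.1]
opening: 0.0173
grasp_force: 30.0
```

Request:
servo_tool --commands '[{"dp": [0, 0, -0.015], "dr": [0, 0, 0], "fingers": 0.0}, {"dp": [0, 0, -0.026], "dr": [0, 0, 0], "fingers": 0.0}, {"dp": [0, 0, -0.033], "dr": [0, 0, 0], "fingers": 0.0}, {"dp": [0, 0, -0.038], "dr": [0, 0, 0], "fingers": 0.0}, {"dp": [0, 0, -0.039], "dr": [0, 0, 0], "fingers": 0.0}]'

```text
time_s: 10.5
tcp_pos: [0.515, 0.2435, 0.1095]
ee_rot: [0.0, -0.098, 0.995, -0.0]
wrist_force: [0.1, -0.3, -1.5]
opening: 0.0177
grasp_force: 30.0
```

Request:
servo_tool --commands '[{"dp": [0, 0, -0.001], "dr": [0, 0, 0], "fingers": 0.0}, {"dp": [0, 0, -0.0015], "dr": [0, 0, 0], "fingers": 0.0}, {"dp": [0, 0, -0.0015], "dr": [0, 0, 0], "fingers": 0.025}, {"dp": [0, 0, -0.0015], "dr": [0, 0, 0], "fingers": 0.05}, {"dp": [0, 0, -0.0015], "dr": [0, 0, 0], "fingers": 0.05}]'

```text
time_s: 11.12
tcp_pos: [0.515, 0.2435, 0.1082]
ee_rot: [0.0, -0.098, 0.995, 0.0]
wrist_force: [-0.1, 0.1, -0.2]
opening: 0.0401
grasp_force: 0.0
```

Request:
servo_tool --commands '[{"dp": [0, 0, 0.015], "dr": [0, 0, 0], "fingers": 0.05}, {"dp": [0, 0, 0.035], "dr": [0, 0, 0], "fingers": 0.05}, {"dp": [0, 0, 0.06], "dr": [0, 0, 0], "fingers": 0.05}, {"dp": [0, 0, 0.09], "dr": [0, 0, 0], "fingers": 0.05}, {"dp": [-0.01, -0.04, 0.1], "dr": [0, 0, 0], "fingers": 0.03}]'

```text
time_s: 11.75
tcp_pos: [0.5064, 0.205, 0.211]
ee_rot: [0.002, -0.099, 0.995, 0.001]
wrist_force: [-0.4, -1.2, 0.2]
opening: 0.0446
grasp_force: 0.0
```

Run:
```python
from h import *
st=r.state();print(st['tcp_pos'])
c,si=np.cos(np.radians(11.2)),np.sin(np.radians(11.2))
s=snap('scene','scene5');X=cloud(s);v,u=np.indices(X.shape[:2])
m=(abs(u-237)<12)&(abs(v-262)<20)
for lo,hi in((.105,.125),(.14,.156)):
    P=X[m&(X[...,2]>lo)&(X[...,2]<hi)];print(len(P),P.mean(0),P[:,2].max())
d=X[...,:2]-[.637,-.027];xr=d[...,0]*c+d[...,1]*si;yr=-d[...,0]*si+d[...,1]*c
m=(X[...,2]>.07)&(X[...,2]<.083)&(xr<-.1)&(xr>-.2)&(abs(yr)<.09)
print(m.sum(),xr[m].min(),xr[m].max(),yr[m].min(),yr[m].max())
xs=-.106
print('gap centre',.637+xs*c,-.027+xs*si)
cv2.imwrite('pics/c6.png',cv2.resize(s['img'][150:330,190:340,::-1],(500,600)))
```

```text
[0.50640798 0.20504271 0.21096791]
43 [0.51289585 0.25113003 0.1143617 ] 0.12339733175404599
47 [0.51495403 0.24843594 0.14591571] 0.15104405810051524
129 -0.13653372545166953 -0.12491968696093357 -0.07330681000240732 0.07468500975183903
gap centre 0.5330187535329857 -0.04758884122931703
```

View pics/c6.png

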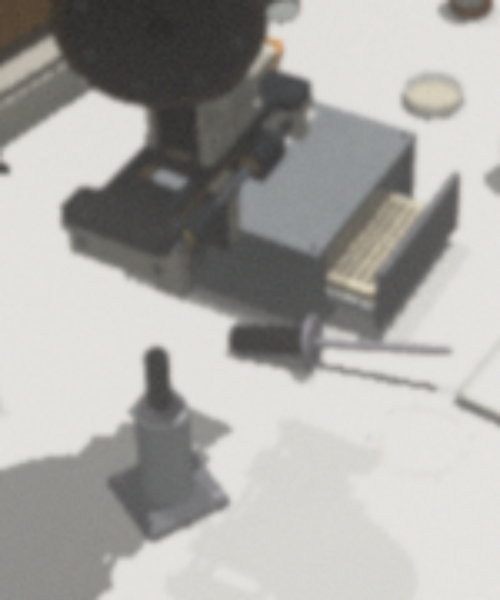

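The pin is upright in its stand and the tray is half open. Next I'll close the fingers and move above the gap.

Request:
servo_tool --commands '[{"dp": [0.007, -0.06, 0], "dr": [0, 0, 0], "fingers": 0.0}, {"dp": [0.014, -0.12, 0], "dr": [0, 0, 0], "fingers": 0.0}, {"dp": [0.021, -0.18, 0], "dr": [0, 0, 0], "fingers": 0.0}, {"dp": [0.026, -0.235, 0], "dr": [0, 0, 0], "fingers": 0.0}, {"dp": [0.028, -0.251, -0.02], "dr": [0, 0, 0], "fingers": 0.0}]'

```text
time_s: 12.42
tcp_pos: [0.534, -0.0503, 0.1904]
ee_rot: [0.002, -0.097, 0.995, -0.0]
wrist_force: [-0.1, 1.1, -0.8]
opening: 0.0005
grasp_force: 0.0
```

Request:
servo_tool --commands '[{"dp": [0, 0, -0.02], "dr": [0, 0, 0], "fingers": 0.0}, {"dp": [0, 0, -0.05], "dr": [0, 0, 0], "fingers": 0.0}, {"dp": [0, 0, -0.075], "dr": [0, 0, 0], "fingers": 0.0}, {"dp": [0, 0, -0.085], "dr": [0, 0, 0], "fingers": 0.0}, {"dp": [0, 0, -0.085], "dr": [0, 0, 0], "fingers": 0.0}]'

```text
time_s: 13.05
tcp_pos: [0.533, -0.0476, 0.1034]
ee_rot: [-0.0, -0.098, 0.995, -0.0]
wrist_force: [1.0, -0.7, 0.7]
opening: 0.0007
grasp_force: 0.0
```

Request:
servo_tool --commands '[{"dp": [0, 0, -0.01], "dr": [0, 0, 0], "fingers": 0.0}, {"dp": [0, 0, -0.02], "dr": [0, 0, 0], "fingers": 0.0}, {"dp": [0, 0, -0.032], "dr": [0, 0, 0], "fingers": 0.0}, {"dp": [0, 0, -0.042], "dr": [0, 0, 0], "fingers": 0.0}, {"dp": [0, 0, -0.046], "dr": [0, 0, 0], "fingers": 0.0}]'

```text
time_s: 13.68
tcp_pos: [0.5325, -0.0477, 0.0561]
ee_rot: [-0.001, -0.098, 0.995, -0.0]
wrist_force: [0.8, 0.4, 1.2]
opening: 0.0006
grasp_force: 0.0
```

Request:
servo_tool --commands '[{"dp": [-0.006, -0.0012, 0], "dr": [0, 0, 0], "fingers": 0.0}, {"dp": [-0.0137, -0.0027, 0], "dr": [0, 0, 0], "fingers": 0.0}, {"dp": [-0.0225, -0.0045, 0], "dr": [0, 0, 0], "fingers": 0.0}, {"dp": [-0.0314, -0.0062, 0], "dr": [0, 0, 0], "fingers": 0.0}, {"dp": [-0.0402, -0.008, 0], "dr": [0, 0, 0], "fingers": 0.0}]'

```text
time_s: 14.3
tcp_pos: [0.4925, -0.0556, 0.0575]
ee_rot: [0.001, -0.098, 0.995, 0.0]
wrist_force: [1.9, 1.2, 1.6]
opening: 0.0001
grasp_force: 1.0
```

Request:
servo_tool --commands '[{"dp": [-0.0059, -0.0012, 0], "dr": [0, 0, 0], "fingers": 0.0}, {"dp": [-0.0108, -0.0021, 0], "dr": [0, 0, 0], "fingers": 0.0}, {"dp": [-0.0147, -0.0029, 0], "dr": [0, 0, 0], "fingers": 0.0}, {"dp": [-0.0167, -0.0033, 0], "dr": [0, 0, 0], "fingers": 0.0}, {"dp": [-0.0167, -0.0033, 0], "dr": [0, 0, 0], "fingers": 0.0}]'

```text
time_s: 14.92
tcp_pos: [0.4755, -0.059, 0.0569]
ee_rot: [-0.0, -0.098, 0.995, -0.0]
wrist_force: [1.3, 0.7, 0.6]
opening: 0.0004
grasp_force: 0.0
```

Request:
servo_tool --commands '[{"dp": [-0.003, -0.0006, 0], "dr": [0, 0, 0], "fingers": 0.0}, {"dp": [-0.0049, -0.001, 0], "dr": [0, 0, 0], "fingers": 0.0}, {"dp": [-0.0049, -0.001, 0], "dr": [0, 0, 0], "fingers": 0.0}]'

```text
time_s: 15.3
tcp_pos: [0.4737, -0.0592, 0.0575]
ee_rot: [0.002, -0.099, 0.995, 0.0]
wrist_force: [8.3, 0.1, -6.5]
opening: 0.0004
grasp_force: 4.0
```

```bash
cat > tray.py <<'E'
from h import *
import sys
c,si=np.cos(np.radians(11.2)),np.sin(np.radians(11.2))
for n in('scene','side'):
    s=snap(n,n+sys.argv[1]);X=cloud(s)
    d=X[...,:2]-[.637,-.027];xr=d[...,0]*c+d[...,1]*si;yr=-d[...,0]*si+d[...,1]*c
    m=(X[...,2]>.07)&(X[...,2]<.083)&(xr<-.1)&(xr>-.2)&(abs(yr)>.045)&(abs(yr)<.09)
    print(n,m.sum(),np.percentile(xr[m],[2,50,98]))
print(r.state()['wrist_force'],r.state()['tcp_pos'])
E
python3 tray.py 6
```

```text
scene 40 [-0.18459266 -0.18139816 -0.17619146]
side 32 [-0.18652688 -0.18156025 -0.17813976]
[ 8.0653543   0.38923024 -5.02896286] [ 0.47370556 -0.05922494  0.05746958]
```

The force rose at the stop and the panel sits at x_r −0.177 to −0.185, so the tray is fully out. Backing off and lifting.

Request:
servo_tool --commands '[{"dp": [0.008, 0.0016, 0], "dr": [0, 0, 0], "fingers": 0.0}, {"dp": [0.014, 0.0028, 0], "dr": [0, 0, 0], "fingers": 0.0}, {"dp": [0.014, 0.0028, 0.02], "dr": [0, 0, 0], "fingers": 0.0}, {"dp": [0.014, 0.0028, 0.06], "dr": [0, 0, 0], "fingers": 0.0}, {"dp": [0.014, 0.0028, 0.1], "dr": [0, 0, 0], "fingers": 0.0}]'

```text
time_s: 16.02
tcp_pos: [0.4846, -0.0573, 0.1577]
ee_rot: [-0.001, -0.098, 0.995, -0.0]
wrist_force: [0.8, -0.4, -0.8]
opening: 0.0004
grasp_force: 0.0
```

Request:
servo_tool --commands '[{"dp": [0, 0, 0.04], "dr": [0, 0, 0], "fingers": 0.0}, {"dp": [-0.02, -0.05, 0.08], "dr": [0, 0, 0], "fingers": 0.0}, {"dp": [-0.04, -0.1, 0.09], "dr": [0, 0, 0], "fingers": 0.0}, {"dp": [-0.06, -0.15, 0.09], "dr": [0, 0, 0], "fingers": 0.0}, {"dp": [-0.06, -0.15, 0.09], "dr": [0, 0, 0], "fingers": 0.0}]'

```text
time_s: 16.65
tcp_pos: [0.4234, -0.2095, 0.2471]
ee_rot: [-0.0, -0.096, 0.995, 0.0]
wrist_force: [-0.6, -0.1, 0.4]
opening: 0.0006
grasp_force: 0.0
```

```bash
python3 tray.py 7; python3 -c "
import cv2
a=cv2.imread('pics/scene7.png')[140:320,120:380];b=cv2.imread('pics/side7.png')[140:320,120:380]
import numpy as np
cv2.imwrite('pics/c7.png',cv2.resize(np.hstack([a,b]),(800,277)))"
```

```text
scene 51 [-0.18391706 -0.18019075 -0.17564138]
side 50 [-0.18645682 -0.18185304 -0.17839024]
[ 0.39134001 -0.73972837 -0.4749168 ] [ 0.42464624 -0.20758593  0.24686071]
```

View pics/c7.png

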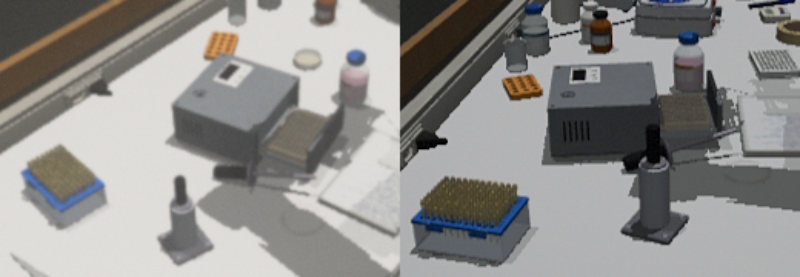

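The tray is fully out with its plate in it, the pin is upright in its stand, and the bottle, dish and tip box haven't moved. Handing in.

```bash
python3 -c "
from bench import r
print(r.sign_off())"
```

```text
the job is handed in; nothing more can be done
None
```

The job is handed in: the latch was tripped with the release pin, the tray is fully out at its stop with its plate in it, the pin hangs upright in its stand, and the bottle, dish and tip box look unmoved; the larger look-alike pin fell over during my first approach (cause not confirmed) and lies beside the reader, clear of the tray.

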